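Clear the fence and hold the blank home

TASK

Clear the two short bar offcuts off the steel bed plate into the open scrap tin. Then bring the long bevelled bar home: its plain back side flush along the fence, its underside flat on the bed plate, its full length in front of the fence. Finish while still holding it there with one steady diagonal push that presses it firmly (about 15 to 20 N) down on the bed and against the fence at once, as for a clamp to be fitted; do not let go at the end, and leave the other things on the bench and the bolt on the bed alone.

Things in the scene. Friction and masses are not known exactly. Their poses are not given: they have to be found in the camera images.
- bed_plate: fixed flat ground-steel plate with two slots, 180 (x) x 180 (y) x 16 mm; origin under its centre on the bench; its top is 16 mm above the origin; +x points to the fence. (The bench's tall guard hood takes up all beyond x = 0.38 m right of y = 0.08 m: go round its front, close to the robot)
- fence: fixed dark straight steel bar standing along the far edge of the bed plate, 176 mm long along its y, 18 mm thick, 34 mm high; origin at the middle of its front face's lower edge, on the bed's top; its front face (the one towards the robot and the bar) is its plane x = 0, the bed lies at its -x side
- scrap_tin: fixed open dark steel tin beside the bed plate, 150 (x) x 92 (y) x 50 mm outside, walls and floor 3 mm; origin under its centre on the bench
- blank: the long bevelled aluminium bar, loose on the bed: 120 mm long (y), 34 deep (x), 28 high, about 0.28 kg; origin at the centre of its underside; +x is its plain upright back that goes to the fence; its upper front (-x) edge is bevelled all along, from 14 mm up the front face to the top 10 mm behind the front face (square to the bevel = forward and 35 deg down)
- offcut_long: short loose piece sawn from the same bar (34 deep in x, 28 mm high, same bevel on its -x edge), 32 mm long along its y with flat upright ends, lying on the bed between the long bar and the fence; origin at the centre of its underside
- offcut_short: the other such piece, 26 mm long along its y
- bolt: bystander: small bolt 41 mm long lying along x near a corner of the bed plate; leave alone
- spanner: bystander: steel spanner 167 mm lying on the bench in front; leave alone
- hex_key: bystander: hex key 102 mm lying on the bench in front; leave alone
- lace_reel: bystander: reel of white lace, 56 mm wide, 48 mm high, at the back; leave alone
- dish: bystander: round metal dish 103 mm wide, 27 mm high, at the back; leave alone
- tape_roll: bystander: small roll of dark tape 53 mm wide, 19 mm high, at the back; leave alone
- blank_bevel (a point): the middle of the long bar's bevelled face, 12 mm in front (-x) of the bar's origin and 21 mm above its underside

How it is judged:
By the outcome, as a careful person would: the job done as asked, in the order asked, and still so for the second after the job is handed in, while the arm keeps its last pose, push and grip.
It also fails if it takes over 64 s, if anything falls off the work surface, if the arm or the gripper's body presses on something with over 40 N, if the wrist force passes 120 N, or if a joint passes its speed limit or range.

ROBOT

A 7-joint arm with a two-finger parallel gripper is mounted at the origin on a cart in front of the work surface, level with it; the furniture and walls round the work are solid. World frame = base frame: x ahead of the robot, y to its left, z up, the work surface at z = 0. Lengths are in m, angles in rad, forces in N, time in s.
With the tool pointing down it reaches from about 0.4 to 0.85 m from the base axis. Payload 4.5 kg.
Tool frame: the origin (TCP) lies at the very end of the fingers, on their centre line; the grasp point (between the pads) lies 19 mm behind it; z points along the fingers, y is the line along which they close (so a half turn about z gives the same grasp; the last joint's range is limited). The gripper opens to 88 mm and grips with 3 to 60 N. Pads are 18 mm wide; open, the fingers measure 123 mm over their backs; the gripper's body (75 mm by 187 mm) begins 45 mm behind the grasp point.
Start: joints at [-1.125, 0.689, -0.195, 1.565, 0.157, 0.902, -0.215], TCP at [0.25, 0.573, 0.239] pointing down, gripper open.
Joint ranges: [-3.01, 3.01], [-0.46, 2.08], [-1.47, 1.51], [0.13, 2.56], [-1, 4.14], [0.04, 2.09], [-2.66, 2.66]. Speed limits (rad/s): [2.57, 2.57, 3.14, 3.14, 3.14, 3.14, 3.14].

INTERFACE

Orientations are given as a unit quaternion [x, y, z, w].
In Python, from plant import r, optics gives the robot as it stands.
- The arm moves only by the tool servo_tool, never from a script. Its arguments are lists of equal length, an entry for each row: "translation": the shift along the tool's x, y, z in m, a list of three; "turn": the turn, a rotation vector about the tool's x, y, z in rad, a list of three. In form: {"translation": [[dx, dy, dz], ...], "turn": [[rx, ry, rz], ...]}. A call has 1 to 10 rows; each row shifts and turns the commanded pose from where the row before left it, along the tool's axes as they then stand; what a row does not reach is not made up. A row lasts 1/8 s, in which the tool goes at most 62.5 mm and 10.7 degrees, less where a joint would pass 70% of its speed; a pose out of reach is approached as far as the arm can. A call is refused whole if a number of a shift passes 0.0625 or a number of a turn 0.188, either way. A call with a gripper value outside its range is refused whole. "grip" is the opening, from 0 (shut) to 1 (fully open), set as the call begins (left out, the last holds). The fingers move at their own pace and stop on an object; "grip_force" is the grip in N (left out, the last holds). Time passes only in rows, so rows that do not move let the fingers close. It gives the time, the measured TCP pose, the force, the opening and the grip force at its end, in the units of the state.
- r.get_state(): the state, without advancing time (a new reading comes with each control period).
- optics.snapshot(name): name is "scene" or "side" or "wrist"; returns a dict with "img" (420x560x3 uint8, red, green, blue), "z_map" (420x560 float32, m along the optical axis (not along the pixel's ray), 0 where there is no reading), "mtx" (3x3 intrinsics, pixels), "R" (3x3) and "t" (3): a world point X has camera coordinates R X + t. Camera axes: x right, y down, z forward; pixel columns grow to the right and rows downward; lengths in m; the calibration is good to about 2 mm. A picture is of the moment at which its call begins.
- r.finish_job(): hands the job in; it is judged then, once.
The state is a dict: "clock": time; "q": joint angles; "qd": joint speeds; "joint_torque": joint torques, N m; "tool_pos": TCP position; "eef_rot": TCP orientation; "contact_force": force on the tool from outside, world axes, zero at the start; "moment": the same for the moment, N m; "opening": opening from 0.0 (shut) to 1.0 (fully open); "finger_force": force on a finger pad.
Only numpy, scipy, OpenCV 4.12 (cv2) and the standard library are available. Lean on these libraries where they do the work, as an engineer would, in place of code of your own. Each camera call takes 0.05 s, during which the arm holds its last target. There are 200 camera calls.

## Working session

There is one attempt and no reset: what is moved stays moved. The work goes in short steps, Python scripts to look and compute and a tool call to move; the robot and the scene stay as the last step left them, time stands still between calls to the robot, and variables do not carry over. Pictures are saved under pics/ and viewed, at most 10 in all, crops included, and the job is handed in when it is done.

Besides the shell and the picture viewer there is one more tool, called after "Emit:" as name(argument=value, ...) on one line, values as JSON. servo_tool: Moves the arm, as the interface text tells. Its arguments: {"type":"object","properties":{"translation":{"type":"array"},"turn":{"type":"array"},"grip":{"type":"number"},"grip_force":{"type":"number"}},"required":["translation","turn"]}

```bash
mkdir -p pics; ls; python3 - <<'E'
from plant import r, optics
import cv2,numpy as np
s=r.get_state();print({k:np.round(v,4) for k,v in s.items()})
for n in("scene","side"):
    d=optics.snapshot(n);np.savez(f"{n}0.npz",**d)
    cv2.imwrite(f"pics/{n}0.png",cv2.cvtColor(d["img"],cv2.COLOR_RGB2BGR))
    print(n,np.round(d["mtx"],1).tolist(),np.round(-d["R"].T@d["t"],3),np.round(d["R"],3).tolist(), (d["z_map"]>0).mean())
E
```

```text
pics
{'clock': np.float64(0.0), 'q': array([-1.1252,  0.69  , -0.1945,  1.5664,  0.1573,  0.9025, -0.2151]), 'qd': array([ 0.0002, -0.0012, -0.0001, -0.0001, -0.    , -0.0019, -0.0003]), 'joint_torque': array([-8.00000e-04, -5.27550e+01, -1.26670e+00, -1.53429e+01,
       -5.26000e-02,  6.80000e-03,  2.00000e-04]), 'tool_pos': array([0.25  , 0.5721, 0.2379]), 'eef_rot': array([ 2.044e-01,  9.789e-01, -9.000e-04, -1.000e-04]), 'contact_force': array([-0.1794,  0.2216, -0.6522]), 'moment': array([-0.0443, -0.0352, -0.0109]), 'finger_force': np.float64(0.0), 'opening': np.float64(0.9978)}
scene [[457.2, 0.0, 277.3], [0.0, 457.2, 206.5], [0.0, 0.0, 1.0]] [0.014 0.806 0.539] [[-0.696, -0.718, 0.021], [-0.409, 0.372, -0.833], [0.591, -0.588, -0.552]] 0.9958673469387755
side [[439.8, 0.0, 280.6], [0.0, 439.8, 211.1], [0.0, 0.0, 1.0]] [0.403 1.112 0.61 ] [[-0.989, -0.148, 0.015], [-0.096, 0.554, -0.827], [0.114, -0.819, -0.562]] 0.9573681972789115
```

View pics/scene0.png

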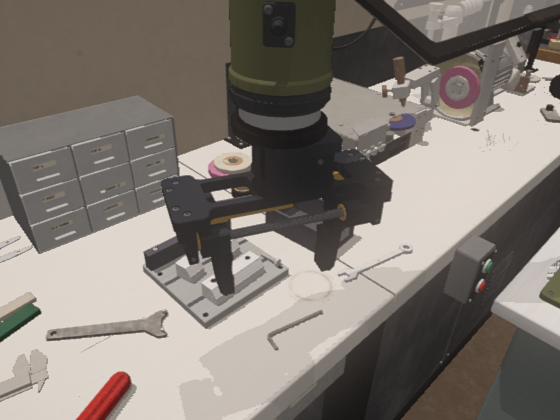

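View pics/side0.png

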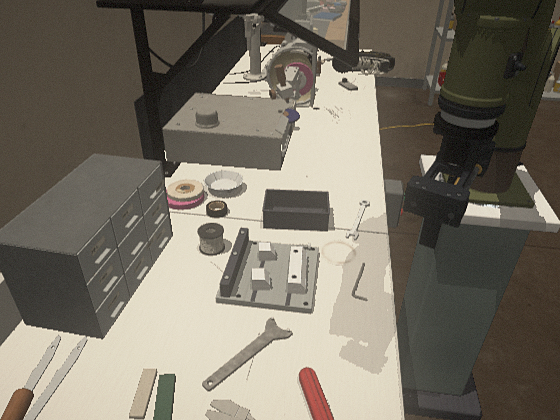

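Both views show the bed with the fence on its far edge. In the side view the bed spans about (217–322, 228–310), the long bar is near (296,268), and the two offcuts are near (265,252) and (260,278). The tin is near (296,208). In the scene view the gripper hides part of the bed.

```bash
cat > h.py <<'E'
import numpy as np,cv2
def cloud(d):
    v,u=np.mgrid[:420,:560];z=d["z_map"];K=d["mtx"]
    c=np.stack([(u-K[0,2])/K[0,0]*z,(v-K[1,2])/K[1,1]*z,z],-1)
    P=(c-d["t"])@d["R"]; P[z==0]=np.nan
    return P
def ray(d,u,v,h):
    K=d["mtx"];w=d["R"].T@np.array([(u-K[0,2])/K[0,0],(v-K[1,2])/K[1,1],1]);C=-d["R"].T@d["t"]
    return C+w*(h-C[2])/w[2]
E
python3 - <<'E'
from h import *
d=dict(np.load("side0.npz"));P=cloud(d)
for n,(u,v) in dict(bench=(330,330),bed=(280,295),bar=(293,265),off1=(264,247),off2=(260,271),fence=(232,262),tinfloor=(295,205)).items():
    print(n,np.round(P[v,u],4))
c=d["img"][175:325,170:380];cv2.imwrite("pics/c1.png",cv2.cvtColor(cv2.resize(c,None,fx=3.8,fy=3.8,interpolation=cv2.INTER_CUBIC),cv2.COLOR_RGB2BGR))
Z=P[...,2]
# connected components of top faces at bar height
sub=np.zeros(Z.shape,np.uint8);sub[228:312,212:325]=1
for lo,hi in((.012,.020),(.040,.048),(.046,.054)):
    m=((Z>lo)&(Z<hi)).astype(np.uint8)*sub
    n,L,st,ce=cv2.connectedComponentsWithStats(m)
    for i in range(1,n):
        if st[i,4]>25:
            p=P[L==i];print(lo,st[i],np.round(np.median(p[:,2]),4),[np.round(x,4) for x in cv2.minAreaRect(p[:,:2].astype(np.float32))])
E
```

```text
bench [0.3856 0.579  0.0006]
bed [0.4834 0.5245 0.0168]
bar [0.4671 0.466  0.0427]
off1 [0.5323 0.4223 0.0441]
off2 [0.527  0.4938 0.043 ]
fence [0.5831 0.4865 0.0513]
tinfloor [0.4935 0.2087 0.0123]
0.012 [ 216  240  103   71 3453] 0.016 [array([0.5131, 0.4596]), array([0.1798, 0.1827]), np.float64(0.4264)]
0.012 [212 242  11   9  36] 0.0164 [array([0.6362, 0.402 ]), array([0.0301, 0.0075]), np.float64(57.2073)]
0.04 [212 228  12  12  75] 0.0469 [array([0.6376, 0.3933]), array([0.0237, 0.0371]), np.float64(16.171)]
0.04 [220 236  27  54 100] 0.0442 [array([0.5761, 0.47  ]), array([0.1594, 0.0165]), np.float64(84.6407)]
0.04 [259 243  13  10 117] 0.0439 [array([0.5304, 0.4205]), array([0.0248, 0.0274]), np.float64(10.7079)]
0.04 [288 246  16  40 523] 0.0438 [array([0.4615, 0.4632]), array([0.028 , 0.1109]), np.float64(4.5241)]
0.04 [252 268  15  14 180] 0.0437 [array([0.5273, 0.5035]), array([0.0261, 0.0353]), np.float64(11.5237)]
0.046 [212 228  12  11  91] 0.0477 [array([0.6367, 0.3966]), array([0.0228, 0.0379]), np.float64(7.259)]
0.046 [220 228  28  59 560] 0.0499 [array([0.5842, 0.4608]), array([0.0185, 0.1778]), np.float64(0.3952)]
```

View pics/c1.png

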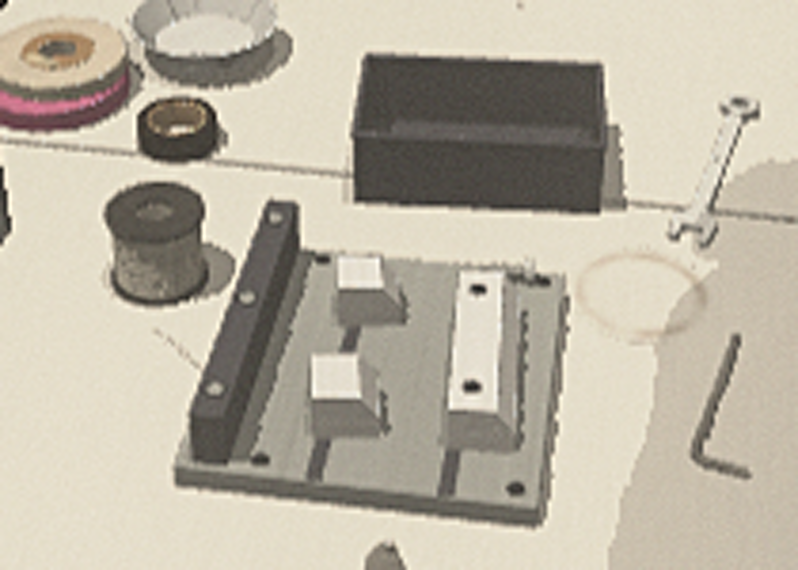

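The crop shows the bed, with the fence on the left. The short offcut is at (362,290) and the long offcut at (342,395). The bar is at (480,350), the bolt is at the bed's upper right corner (525,268), and the tin is empty.

Next I'll move above the bed for a look with the wrist camera.

Emit:
servo_tool(translation=[[-0.054,0,0],[-0.054,0,0],[-0.054,0,0],[-0.054,0,0],[-0.054,0,0],[0,0,0],[0,0,0],[0,0,0],[0,0,0]], turn=[[0,0,0],[0,0,0],[0,0,0],[0,0,0],[0,0,0],[0,0,-0.137],[0,0,-0.137],[0,0,-0.137],[0,0,0]])

```text
clock: 1.23
tool_pos: [0.4975, 0.4643, 0.2381]
eef_rot: [0.001, 1.0, -0.0, -0.001]
contact_force: [0.4, -0.2, -0.0]
opening: 1.001
finger_force: 0.0
```

```bash
python3 - <<'E'
from plant import r, optics
from h import *
d=optics.snapshot("wrist");np.savez("wrist0.npz",**d)
cv2.imwrite("pics/wrist0.png",cv2.cvtColor(d["img"],cv2.COLOR_RGB2BGR))
print(np.round(-d["R"].T@d["t"],3),np.round(d["R"],3).tolist())
P=cloud(d);Z=P[...,2]
for lo,hi in((.012,.020),(.040,.048),(.046,.054)):
    m=((Z>lo)&(Z<hi)&(P[...,0]<.61)&(P[...,0]>.38)&(P[...,1]>.1)&(P[...,1]<.6)).astype(np.uint8)
    n,L,st,ce=cv2.connectedComponentsWithStats(m)
    for i in range(1,n):
        if st[i,4]>80:
            p=P[L==i];print(lo,st[i],np.round(np.median(p[:,2]),4),[np.round(x,4) for x in cv2.minAreaRect(p[:,:2].astype(np.float32))])
E
```

```text
[0.422 0.465 0.385] [[0.005, 1.0, -0.001], [0.957, -0.004, 0.291], [0.291, -0.002, -0.957]]
0.012 [130 109  30 118 350] 0.0159 [array([0.4815, 0.2949]), array([0.1487, 0.002 ]), np.float64(5.3666)]
0.012 [ 58 119  85 113 579] 0.0162 [array([0.5022, 0.2137]), array([0.1598, 0.0615]), np.float64(30.1724)]
0.012 [  201   121   148   120 11817] 0.0163 [array([0.5   , 0.4591]), array([0.1547, 0.1807]), np.float64(0.2868)]
0.04 [118 108  33 127 378] 0.0435 [array([0.4821, 0.2951]), array([0.1495, 0.0019]), np.float64(5.2746)]
0.04 [ 40 119 104 121 765] 0.0441 [array([0.4869, 0.2462]), array([0.1448, 0.0828]), np.float64(5.5021)]
0.04 [ 231  141   94   31 2200] 0.0442 [array([0.4614, 0.4626]), array([0.0281, 0.108 ]), np.float64(4.4116)]
0.04 [296 197  30  27 562] 0.0441 [array([0.5277, 0.5028]), array([0.0281, 0.032 ]), np.float64(10.8466)]
0.04 [231 200  26  26 465] 0.0441 [array([0.53  , 0.4201]), array([0.0277, 0.0261]), np.float64(12.0088)]
0.04 [207 245 138   5 363] 0.044 [array([0.5752, 0.4595]), array([0.0018, 0.1741]), np.float64(0.3204)]
0.046 [  33  107  117  137 2251] 0.0521 [array([0.4864, 0.2497]), array([0.153 , 0.0962]), np.float64(5.5096)]
0.046 [ 206  247  140   16 1938] 0.0502 [array([0.5837, 0.4592]), array([0.0191, 0.1757]), np.float64(0.2453)]
```

View pics/wrist0.png

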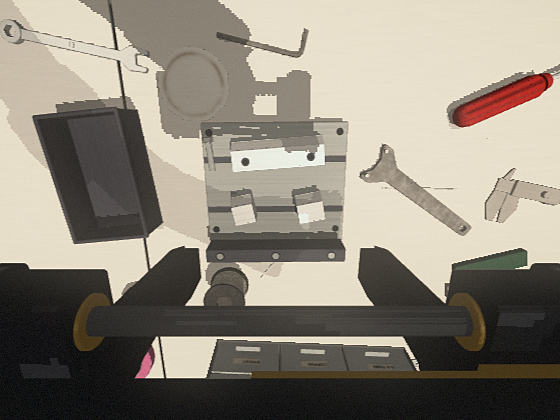

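In the wrist view the bar is at (277,152), the short offcut at (243,210), the long offcut at (310,208), the fence at (276,252) and the tin at (97,175). Heights agree between the two views: bed 16 mm, part tops 44 mm, fence 50 mm. The short offcut (A) goes first.

Emit:
servo_tool(translation=[[-0.011,-0.0147,0.05],[-0.011,-0.0147,0.05],[-0.0105,-0.0147,0.05],[0,0,0],[0,0,0],[0,0,0]], turn=[[0,0,0],[0,0,0],[0,0,0],[0,0,-0.1],[0,0,-0.1],[0,0,0]], grip=0.65, grip_force=20)

```text
clock: 2.02
tool_pos: [0.53, 0.4205, 0.0885]
eef_rot: [-0.098, 0.995, -0.0, -0.0]
contact_force: [-0.4, 0.1, 0.2]
opening: 0.65
finger_force: 0.0
```

Emit:
servo_tool(translation=[[0,0,0.03],[0,0,0.028],[0,0,0.0105],[0,0,0]], turn=[[0,0,0],[0,0,0],[0,0,0],[0,0,0]])

```text
clock: 2.52
tool_pos: [0.5298, 0.4206, 0.02]
eef_rot: [-0.099, 0.995, -0.0, -0.0]
contact_force: [0.9, 0.0, 0.3]
opening: 0.651
finger_force: 0.0
```

Emit:
servo_tool(translation=[[0,0,0],[0,0,0],[0,0,0],[0,0,0],[0,0,0]], turn=[[0,0,0],[0,0,0],[0,0,0],[0,0,0],[0,0,0]], grip=0.15)

```text
clock: 3.15
tool_pos: [0.5303, 0.4207, 0.0208]
eef_rot: [-0.099, 0.995, 0.0, 0.0]
contact_force: [-0.3, -0.7, 3.9]
opening: 0.29
finger_force: 20.0
```

Emit:
servo_tool(translation=[[0,0,-0.02],[0,0,-0.04],[0,0,-0.025],[0.0104,-0.041,0],[0.0104,-0.041,0],[0.0104,-0.041,0],[0.0104,-0.04,0],[0,0,0],[0,0,0]], turn=[[0,0,0],[0,0,0],[0,0,0],[0,0,0],[0,0,0],[0,0,0],[0,0,0],[0,0,0.1],[0,0,0]])

```text
clock: 4.28
tool_pos: [0.522, 0.2527, 0.1063]
eef_rot: [-0.05, 0.999, 0.0, 0.001]
contact_force: [0.3, 0.1, -0.6]
opening: 0.294
finger_force: 20.0
```

Emit:
servo_tool(translation=[[0,0,0.04],[0,0,0.035],[0,0,0.015],[0,0,0]], turn=[[0,0,0],[0,0,0],[0,0,0],[0,0,0]])

```text
clock: 4.78
tool_pos: [0.5211, 0.2531, 0.0149]
eef_rot: [-0.05, 0.999, -0.0, -0.0]
contact_force: [0.0, -0.7, -0.5]
opening: 0.292
finger_force: 20.0
```

Emit:
servo_tool(translation=[[0,0,0],[0,0,0],[0,0,0],[0,0,-0.03],[0,0,-0.045],[0,0,-0.03],[0,0,0]], turn=[[0,0,0],[0,0,0],[0,0,0],[0,0,0],[0,0,0],[0,0,0],[0,0,0]], grip=0.42)

```text
clock: 5.65
tool_pos: [0.5231, 0.2535, 0.1229]
eef_rot: [-0.049, 0.999, 0.001, 0.002]
contact_force: [0.3, 0.4, -0.0]
opening: 0.42
finger_force: 0.0
```

```bash
python3 - <<'E'
from plant import r, optics
from h import *
d=optics.snapshot("wrist");P=cloud(d);Z=P[...,2]
print(r.get_state()["tool_pos"],r.get_state()["clock"])
X,Y=P[...,0],P[...,1]
def comps(m):
    n,L,st,ce=cv2.connectedComponentsWithStats(m.astype(np.uint8))
    for i in range(1,n):
        if st[i,4]>80: p=P[L==i];print(st[i],np.round(np.median(p[:,2]),4),[np.round(x,4) for x in cv2.minAreaRect(p[:,:2].astype(np.float32))])
comps((Z>.026)&(Z<.035)&(X>.42)&(X<.56)&(Y>.21)&(Y<.285))
s=optics.snapshot("side");P=cloud(s);Z=P[...,2];X,Y=P[...,0],P[...,1]
comps((Z>.040)&(Z<.048)&(X>.43)&(X<.56)&(Y>.37)&(Y<.55))
cv2.imwrite("pics/c2.png",cv2.cvtColor(np.hstack([d["img"],s["img"][100:,:]*0+0 if 0 else s["img"]])[:, :],cv2.COLOR_RGB2BGR)[::1])
E
```

```text
[0.52214559 0.25274066 0.12129532] 5.7
[264 193  31  33 961] 0.0311 [array([0.5211, 0.2535]), array([0.0279, 0.0256]), np.float64(5.9749)]
[259 247  52   6 224] 0.0304 [array([0.5578, 0.2618]), array([0.0016, 0.0459]), np.float64(4.789)]
[288 246  16  39 520] 0.0437 [array([0.4618, 0.4632]), array([0.0275, 0.1091]), np.float64(4.0142)]
[252 268  15  14 172] 0.044 [array([0.527 , 0.5031]), array([0.0267, 0.033 ]), np.float64(11.5889)]
```

The short offcut lies flat in the tin. The long one is next.

Emit:
servo_tool(translation=[[-0.0061,0.0497,0],[-0.0061,0.0497,0],[-0.0061,0.0497,0],[-0.0061,0.0497,0],[-0.0061,0.0497,0.01],[0,0,0.02],[0,0,0]], turn=[[0,0,0],[0,0,0],[0,0,0],[0,0,0],[0,0,0],[0,0,-0.095],[0,0,0]], grip=0.7)

```text
clock: 6.62
tool_pos: [0.5254, 0.5012, 0.0864]
eef_rot: [-0.097, 0.995, -0.002, -0.002]
contact_force: [0.7, -0.7, -0.1]
opening: 0.696
finger_force: 0.0
```

Emit:
servo_tool(translation=[[-0.002,0.001,0.03],[0,0,0.025],[0,0,0.011],[0,0,0]], turn=[[0,0,0],[0,0,0],[0,0,0],[0,0,0]])

```text
clock: 7.12
tool_pos: [0.5287, 0.5036, 0.0233]
eef_rot: [-0.097, 0.995, -0.001, -0.001]
contact_force: [-0.3, -0.4, -0.3]
opening: 0.699
finger_force: 0.0
```

Emit:
servo_tool(translation=[[0,0,0],[0,0,0],[0,0,0],[0,0,0],[0,0,0]], turn=[[0,0,0],[0,0,0],[0,0,0],[0,0,0],[0,0,0]], grip=0.2)

```text
clock: 7.75
tool_pos: [0.5293, 0.5044, 0.0249]
eef_rot: [-0.097, 0.995, 0.0, 0.0]
contact_force: [-0.1, -0.2, 4.7]
opening: 0.361
finger_force: 20.0
```

Emit:
servo_tool(translation=[[0,0,-0.02],[0,0,-0.04],[0,0,-0.025],[0.0252,-0.0477,0],[0.0252,-0.0477,0],[0.0252,-0.0477,0],[0.0252,-0.0477,0],[0.0252,-0.0477,0],[0,0,0],[0,0,0]], turn=[[0,0,0],[0,0,0],[0,0,0],[0,0,0],[0,0,0],[0,0,0],[0,0,0],[0,0,0],[0,0,0.097],[0,0,0]])

```text
clock: 9.0
tool_pos: [0.4521, 0.2463, 0.1102]
eef_rot: [-0.049, 0.999, 0.001, 0.001]
contact_force: [0.3, 0.5, -0.6]
opening: 0.362
finger_force: 20.0
```

Emit:
servo_tool(translation=[[0,0,0.04],[0,0,0.035],[0,0,0.018],[0,0,0]], turn=[[0,0,0],[0,0,0],[0,0,0],[0,0,0]])

```text
clock: 9.5
tool_pos: [0.4511, 0.2471, 0.0154]
eef_rot: [-0.05, 0.999, 0.0, -0.0]
contact_force: [-0.6, 0.8, -0.3]
opening: 0.359
finger_force: 20.0
```

Emit:
servo_tool(translation=[[0,0,0],[0,0,0],[0,0,0],[0,0,-0.03],[0,0,-0.045],[0,0,-0.03],[0,0,0]], turn=[[0,0,0],[0,0,0],[0,0,0],[0,0,0],[0,0,0],[0,0,0],[0,0,0]], grip=0.46)

```text
clock: 10.38
tool_pos: [0.4528, 0.2466, 0.1235]
eef_rot: [-0.048, 0.999, 0.001, 0.002]
contact_force: [-0.0, -0.2, -0.2]
opening: 0.462
finger_force: 0.0
```

```bash
python3 - <<'E'
from plant import r, optics
from h import *
d=optics.snapshot("wrist");P=cloud(d);Z=P[...,2]
st=r.get_state();print(st["tool_pos"],st["eef_rot"],st["q"],st["clock"])
X,Y=P[...,0],P[...,1]
def comps(m):
    n,L,st,ce=cv2.connectedComponentsWithStats(m.astype(np.uint8))
    for i in range(1,n):
        if st[i,4]>80: p=P[L==i];print(st[i],np.round(np.median(p[:,2]),4),[np.round(x,4) for x in cv2.minAreaRect(p[:,:2].astype(np.float32))])
comps((Z>.026)&(Z<.035)&(X>.42)&(X<.56)&(Y>.21)&(Y<.285))
s=optics.snapshot("side");P=cloud(s);Z=P[...,2];X,Y=P[...,0],P[...,1]
comps((Z>.040)&(Z<.048)&(X>.43)&(X<.56)&(Y>.37)&(Y<.55))
comps((Z>.017)&(Z<.035)&(X>.40)&(X<.45)&(Y>.36)&(Y<.42))
E
```

```text
[0.4520543  0.2460047  0.12212464] [-4.83370731e-02  9.98830343e-01  6.06198884e-04  1.05150518e-03] [-0.4062086   0.74340102 -0.29757417  1.99740699  0.46056292  0.46316302
  0.62199322] 10.425
[ 262  190   37   34 1193] 0.0311 [array([0.4488, 0.2472]), array([0.0286, 0.0313]), np.float64(5.3229)]
[266 266  28  30 800] 0.0311 [array([0.5206, 0.2537]), array([0.0281, 0.0254]), np.float64(5.0548)]
[288 246  16  40 518] 0.0439 [array([0.4619, 0.4635]), array([0.0273, 0.1098]), np.float64(4.6837)]
```

Both offcuts are in the tin and the bar hasn't moved. Next I move in front of the bar and tilt the tool square to the bevel, with the fingers spread along the bar.

Emit:
servo_tool(translation=[[0.0062,0.0442,-0.012],[0.0062,0.0442,-0.012],[0.0062,0.0442,-0.012],[0.0062,0.0442,-0.012],[0.0062,0.0442,-0.012],[0,0,0],[0,0,0]], turn=[[0,0,0],[0,0,0],[0,0,0],[0,0,0],[0,0,0],[0,0,0.09],[0,0,0]], grip=0.7)

```text
clock: 11.35
tool_pos: [0.3984, 0.4624, 0.1796]
eef_rot: [-0.005, 1.0, -0.001, -0.001]
contact_force: [0.6, -1.0, 0.6]
opening: 0.7
finger_force: 0.0
```

Emit:
servo_tool(translation=[[0,0,0],[0,0,0],[0,0,0],[0,0,0],[0,0,0],[0,0,0],[0,0,0],[0,0,0]], turn=[[0,-0.12,0],[0,-0.12,0],[0,-0.12,0],[0,-0.12,0],[0,-0.12,0],[0,-0.12,0],[0,-0.12,0],[0,-0.12,0]])

```text
clock: 12.35
tool_pos: [0.3976, 0.4473, 0.1779]
eef_rot: [0.003, 0.918, -0.023, 0.396]
contact_force: [0.2, -0.5, 0.6]
opening: 0.702
finger_force: 0.0
```

```bash
cat > st.py <<'E'
from plant import r
import numpy as np
from scipy.spatial.transform import Rotation as Ro
s=r.get_state();print(round(s["clock"],2),s["tool_pos"].round(4),"q",s["q"].round(3));print(Ro.from_quat(s["eef_rot"]).as_matrix().round(3).tolist())
E
python3 st.py
```

```text
12.35 [0.3976 0.4473 0.1779] q [-1.764  0.987  0.79   2.125  1.492  0.163 -1.229]
[[-0.686, 0.023, 0.727], [-0.013, 0.999, -0.044], [-0.727, -0.04, -0.685]]
```

Emit:
servo_tool(translation=[[0.02,0,0],[0.02,0,0]], turn=[[0,-0.05,0],[0,-0.05,0]])

```text
clock: 12.6
tool_pos: [0.3737, 0.4471, 0.1509]
eef_rot: [0.002, 0.899, -0.023, 0.437]
contact_force: [-0.1, -0.5, -0.3]
opening: 0.702
finger_force: 0.0
```

```bash
python3 st.py; python3 - <<'E'
from plant import r, optics
import cv2
d=optics.snapshot("side")
cv2.imwrite("pics/s3.png",cv2.cvtColor(d["img"],cv2.COLOR_RGB2BGR))
E
```

```text
12.6 [0.3737 0.4471 0.1509] q [-1.819  1.07   0.721  2.17   1.735  0.29  -1.611]
[[-0.618, 0.024, 0.786], [-0.016, 0.999, -0.043], [-0.786, -0.039, -0.617]]
```

View pics/s3.png

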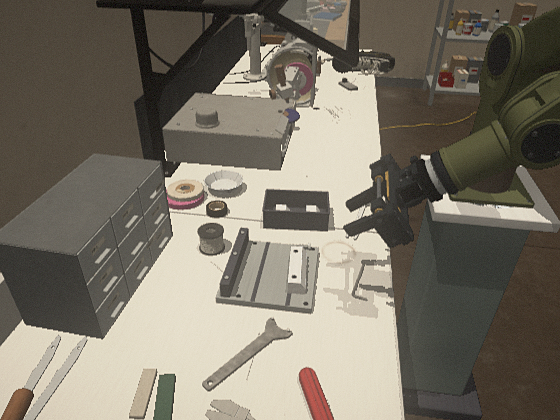

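The tilt works: the tool now points forward and down in front of the bed near (385,200), and the offcuts show in the tin. Next I correct the orientation and compute the approach.

```bash
cat > go.py <<'E'
import sys
from plant import r
import numpy as np
from scipy.spatial.transform import Rotation as Ro
p=np.array(eval(sys.argv[1]));s=r.get_state();R=Ro.from_quat(s["eef_rot"]);a=np.radians(35);w=.005
z=np.array([np.cos(a),0,-np.sin(a)]);y=np.array([0,1,0.]);T=Ro.from_euler('z',w)*Ro.from_matrix(np.c_[np.cross(y,z),y,z])
print("turn",(R.inv()*T).as_rotvec().round(4),"shift in target frame",T.inv().apply(p-s["tool_pos"]).round(4),"now frame",R.inv().apply(p-s["tool_pos"]).round(4),"q",s["q"].round(3),"F",s["contact_force"].round(1),s["tool_pos"].round(4))
E
python3 go.py "[.40,.463,.07]"
```

```text
turn [-0.0458 -0.0608  0.0193] shift in target frame [0.0452 0.0155 0.0688] now frame [0.0407 0.0195 0.0706] q [-1.82   1.072  0.711  2.172  1.735  0.292 -1.613] F [-2.7 -0.4 -3.7] [0.3697 0.4473 0.1465]
```

Emit:
servo_tool(translation=[[0,0,0],[0,0,0],[0.0113,0.0039,0.017],[0.0113,0.0039,0.017],[0.0113,0.0039,0.017],[0.0113,0.0039,0.017],[0,0,0],[0,0,0]], turn=[[-0.023,-0.03,0.0097],[-0.023,-0.03,0.0097],[0,0,0],[0,0,0],[0,0,0],[0,0,0],[0,0,0],[0,0,0]])

```text
clock: 13.65
tool_pos: [0.4037, 0.4639, 0.0759]
eef_rot: [0.002, 0.886, 0.003, 0.463]
contact_force: [0.5, 0.4, 0.2]
opening: 0.697
finger_force: 0.0
```

```bash
python3 go.py "[.426,.463,.0514]"
```

```text
turn [ 0.0001  0.0031 -0.0089] shift in target frame [ 0.0072 -0.001   0.0323] now frame [ 0.0073 -0.001   0.0323] q [-1.682  1.195  0.515  2.125  1.964  0.527 -1.928] F [0.5 0.4 0.2] [0.4037 0.4639 0.0759]
```

Emit:
servo_tool(translation=[[0.0036,-0.0005,0.016],[0.0036,-0.0005,0.016],[0,0,0],[0,0,0]], turn=[[0,0,-0.009],[0,0,0],[0,0,0],[0,0,0]])

```text
clock: 14.15
tool_pos: [0.4258, 0.463, 0.0514]
eef_rot: [-0.002, 0.886, 0.001, 0.463]
contact_force: [0.2, -0.0, -0.1]
opening: 0.698
finger_force: 0.0
```

```bash
python3 go.py "[.4465,.463,.037]"; python3 - <<'E'
from plant import r, optics
from h import *
a=optics.snapshot("side")["img"][215:315,260:400];b=optics.snapshot("scene")["img"][190:330,120:320]
a=cv2.resize(a,(784,560),interpolation=cv2.INTER_CUBIC)[:, :]
im=np.hstack([cv2.resize(a,(400,286)),cv2.resize(b,(400,286),interpolation=cv2.INTER_CUBIC)])
cv2.imwrite("pics/p4.png",cv2.cvtColor(im,cv2.COLOR_RGB2BGR))
E
```

```text
turn [ 0.0001  0.0026 -0.    ] shift in target frame [-0.0001 -0.0001  0.0252] now frame [-0.     -0.0001  0.0252] q [-1.625  1.237  0.489  2.093  2.019  0.557 -1.96 ] F [ 0.2 -0.  -0.1] [0.4258 0.463  0.0514]
```

View pics/p4.png

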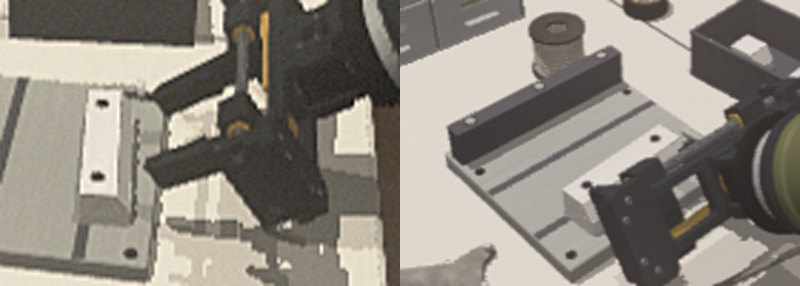

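The side crop (left) and scene crop (right) show both fingertips facing the bevel near (155,135), clear of the bolt and the bench. I'll advance gently.

Emit:
servo_tool(translation=[[0,0,0.008],[0,0,0.006],[0,0,0.004],[0,0,0.003],[0,0,0.002],[0,0,0.002],[0,0,0]], turn=[[0,0,0],[0,0,0],[0,0,0],[0,0,0],[0,0,0],[0,0,0],[0,0,0]])

```text
clock: 15.12
tool_pos: [0.4465, 0.4639, 0.0384]
eef_rot: [-0.002, 0.886, 0.002, 0.464]
contact_force: [-2.9, -0.6, 5.7]
opening: 0.699
finger_force: 2.8
```

Emit:
servo_tool(translation=[[-0.0023,0,0.0033],[-0.0023,0,0.0033],[-0.0023,0,0.0033],[-0.0023,0,0.0033],[-0.0023,0,0.0033]], turn=[[0,0,0],[0,0,0],[0,0,0],[0,0,0],[0,0,0]])

```text
clock: 15.75
tool_pos: [0.4665, 0.4641, 0.0383]
eef_rot: [-0.002, 0.886, 0.002, 0.464]
contact_force: [-4.1, 0.6, 6.3]
opening: 0.699
finger_force: 3.3
```

```bash
python3 go.py "[.5465,.463,.037]"; cat > bar.py <<'E'
from plant import r, optics
from h import *
for n in("side","scene"):
    s=optics.snapshot(n);P=cloud(s);Z=P[...,2];X,Y=P[...,0],P[...,1]
    m=((Z>.0415)&(Z<.0465)&(X>.44)&(X<.5735)&(Y>.38)&(Y<.55)&(s["img"].min(-1)>90)).astype(np.uint8)
    k,L,st,ce=cv2.connectedComponentsWithStats(m)
    i=1+st[1:,4].argmax();p=P[L==i];print(n,st[i],np.round(np.median(p[:,2]),4),[np.round(x,4) for x in cv2.minAreaRect(p[:,:2].astype(np.float32))])
E
python3 bar.py
```

```text
turn [ 0.0019  0.0045 -0.0009] shift in target frame [-0.0448 -0.0015  0.0663] now frame [-0.0445 -0.0016  0.0665] q [-1.544  1.261  0.486  2.041  2.083  0.567 -1.964] F [-4.1  0.6  6.3] [0.4665 0.4641 0.0383]
side [275 245  21  39 456] 0.0439 [array([0.4825, 0.4629]), array([0.0258, 0.1101]), np.float64(0.3883)]
scene [193 246  59  32 312] 0.0439 [array([0.4847, 0.4611]), array([0.1077, 0.0217]), np.float64(89.9352)]
```

The bar is now parallel to the fence and flat on the bed, so I keep pushing.

Emit:
servo_tool(translation=[[-0.0034,0,0.0049],[-0.0046,0,0.0065],[-0.0046,0,0.0065],[-0.0046,0,0.0065],[-0.0046,0,0.0065],[-0.0046,0,0.0065],[-0.0046,0,0.0065],[-0.0046,0,0.0065],[-0.0034,0,0.0049],[-0.0017,0,0.0025]], turn=[[0,0,0],[0,0,0],[0,0,0],[0,0,0],[0,0,0],[0,0,0],[0,0,0],[0,0,0],[0,0,0],[0,0,0]])

```text
clock: 17.1
tool_pos: [0.5371, 0.4641, 0.0381]
eef_rot: [-0.002, 0.886, 0.002, 0.463]
contact_force: [-5.5, -0.3, 7.6]
opening: 0.699
finger_force: 4.2
```

```bash
python3 go.py "[.546,.463,.037]"; python3 bar.py
```

```text
turn [ 0.001   0.0034 -0.0004] shift in target frame [-0.0042 -0.0011  0.0079] now frame [-0.0042 -0.0011  0.0079] q [-1.425  1.265  0.512  1.948  2.162  0.534 -1.923] F [-5.5 -0.3  7.6] [0.5371 0.4641 0.0381]
side [238 242  23  38 447] 0.044 [array([0.5528, 0.4621]), array([0.0267, 0.1097]), np.float64(0.3535)]
scene [201 228  21  13  87] 0.0439 [array([0.5596, 0.4289]), array([0.0126, 0.0429]), np.float64(1.4565)]
```

Emit:
servo_tool(translation=[[-0.0011,0,0.0016],[-0.0011,0,0.0016],[-0.0011,0,0.0016],[-0.0006,0,0.0008],[0,0,0]], turn=[[0,0,0],[0,0,0],[0,0,0],[0,0,0],[0,0,0]])

```text
clock: 17.82
tool_pos: [0.5436, 0.4642, 0.038]
eef_rot: [-0.002, 0.886, 0.002, 0.463]
contact_force: [-4.3, 0.0, 6.2]
opening: 0.701
finger_force: 3.6
```

Emit:
servo_tool(translation=[[-0.0006,0,0.0008],[0,0,0]], turn=[[0,0,0],[0,0,0]])

```text
clock: 18.08
tool_pos: [0.5445, 0.4642, 0.038]
eef_rot: [-0.002, 0.886, 0.002, 0.463]
contact_force: [-4.1, -0.0, 7.6]
opening: 0.7
finger_force: 3.8
```

Emit:
servo_tool(translation=[[-0.0006,0,0.0008],[0,0,0]], turn=[[0,0,0],[0,0,0]])

```text
clock: 18.32
tool_pos: [0.5455, 0.4642, 0.038]
eef_rot: [-0.002, 0.886, 0.002, 0.463]
contact_force: [-4.9, -0.2, 6.2]
opening: 0.696
finger_force: 3.7
```

Emit:
servo_tool(translation=[[-0.0006,0,0.0008],[0,0,0]], turn=[[0,0,0],[0,0,0]])

```text
clock: 18.58
tool_pos: [0.5464, 0.4642, 0.038]
eef_rot: [-0.003, 0.886, 0.002, 0.463]
contact_force: [-5.4, 0.1, 6.4]
opening: 0.701
finger_force: 4.1
```

Emit:
servo_tool(translation=[[-0.0006,0,0.0008],[0,0,0]], turn=[[0,0,0],[0,0,0]])

```text
clock: 18.82
tool_pos: [0.5464, 0.4642, 0.038]
eef_rot: [-0.003, 0.887, 0.002, 0.463]
contact_force: [-10.7, -0.5, 10.8]
opening: 0.701
finger_force: 7.5
```

Emit:
servo_tool(translation=[[-0.0006,0,0.0008],[0,0,0]], turn=[[0,0,0],[0,0,0]])

```text
clock: 19.08
tool_pos: [0.5465, 0.4642, 0.038]
eef_rot: [-0.003, 0.887, 0.002, 0.462]
contact_force: [-15.9, -1.5, 15.4]
opening: 0.702
finger_force: 11.0
```

The bar has reached the fence, and the push is now 22 N, a little steep. I'll ease the vertical part.

Emit:
servo_tool(translation=[[-0.0007,0,-0.0005],[0,0,0],[0,0,0]], turn=[[0,0,0],[0,0,0],[0,0,0]])

```text
clock: 19.45
tool_pos: [0.5465, 0.4642, 0.038]
eef_rot: [-0.003, 0.887, 0.001, 0.462]
contact_force: [-11.7, -0.4, 10.3]
opening: 0.699
finger_force: 8.2
```

```bash
python3 go.py "[.546,.463,.037]"; python3 bar.py; python3 st.py
```

```text
turn [ 0.0011 -0.0004  0.0008] shift in target frame [ 0.0011 -0.0012  0.0002] now frame [ 0.0011 -0.0012  0.0002] q [-1.408  1.264  0.515  1.933  2.173  0.524 -1.914] F [-11.7  -0.4  10.3] [0.5465 0.4642 0.038 ]
side [234 241  23  39 406] 0.0439 [array([0.5618, 0.4636]), array([0.0242, 0.1107]), np.float64(0.7941)]
scene [198 226  21  12  72] 0.0437 [array([0.5688, 0.4294]), array([0.0429, 0.0092]), np.float64(89.7701)]
19.55 [0.5465 0.4642 0.038 ] q [-1.408  1.264  0.516  1.933  2.173  0.524 -1.914]
[[-0.574, -0.006, 0.819], [-0.004, 1.0, 0.005], [-0.819, -0.0, -0.574]]
```

Emit:
servo_tool(translation=[[-0.0002,0,0.00025],[0,0,0],[0,0,0],[0,0,0]], turn=[[0,0,0],[0,0,0],[0,0,0],[0,0,0]])

```text
clock: 20.05
tool_pos: [0.5465, 0.4642, 0.038]
eef_rot: [-0.003, 0.887, 0.001, 0.461]
contact_force: [-15.1, -0.7, 11.2]
opening: 0.696
finger_force: 9.3
```

```bash
python3 - <<'E'
from plant import r, optics
from h import *
a=optics.snapshot("side")["img"][180:320,200:400];b=optics.snapshot("scene")["img"][190:330,120:320]
im=np.hstack([cv2.resize(x,(400,286),interpolation=cv2.INTER_CUBIC) for x in(a,b)])
cv2.imwrite("pics/p5.png",cv2.cvtColor(im,cv2.COLOR_RGB2BGR))
s=r.get_state();print(s["clock"],s["contact_force"],s["moment"])
E
```

```text
20.15 [-15.13051091  -2.23562449  11.17108552] [ 0.08154284  0.60203194 -0.1862137 ]
```

View pics/p5.png

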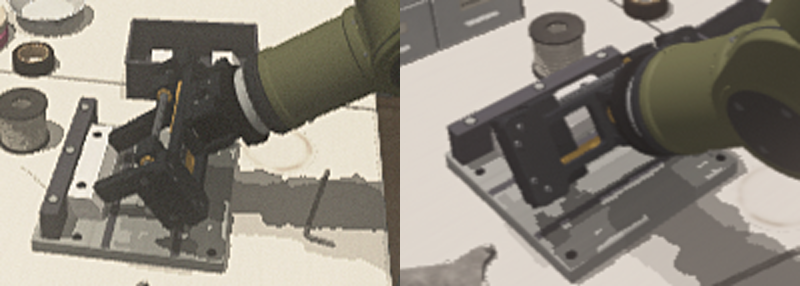

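Both crops show the bar flush along the fence with no gap (left crop near (85,165)), both fingertips on the bevel, and the offcuts in the tin. I'll check that the push stays steady, then hand in.

Emit:
servo_tool(translation=[[0,0,0],[0,0,0],[0,0,0],[0,0,0],[0,0,0],[0,0,0]], turn=[[0,0,0],[0,0,0],[0,0,0],[0,0,0],[0,0,0],[0,0,0]])

```text
clock: 20.9
tool_pos: [0.5465, 0.4642, 0.038]
eef_rot: [-0.003, 0.887, 0.001, 0.461]
contact_force: [-15.0, -1.5, 11.5]
opening: 0.702
finger_force: 9.3
```

```bash
python3 -c "
from plant import r
print(r.finish_job())"
```

```text
the job is handed in; nothing more can be done
None
```

The job is handed in at about 21 s: both offcuts are in the tin, and the bar is flush to the fence and flat on the bed, still held by a steady diagonal push of about 19 N (15 N against the fence, 11.5 N down).

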